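# Unstack a culture dish and put its spacer plate on the pile

## Task

On the bench stands a small stack: a culture dish on a metal spacer plate on another culture dish. Set the top dish in the middle of the empty pad on the perforated shelf, and lay the spacer plate flat and square on top of the pile of identical plates, edges lined up. Keep the dish level, and put both down gently rather than dropping them.

Things in the scene. Friction and masses are not known exactly. Their poses are not given: they have to be found in the camera images.
- dish_center (a point): centre (half-way up) of the top dish of the stack: a round, closed, clear culture dish with brownish agar, 54 mm across and 15 mm high, upright (z up), 40 g or so. It lies about in the middle of the spacer plate. Identical dishes: one under the plate, two on the shelf.
- spacer_center (a point): centre of the spacer plate in the stack: bare aluminium, 100 mm (its x axis) by 60 mm (its y axis) by 6 mm thick (z up), 95 g or so. It lies loose, about centred, on the 15 mm high, 54 mm wide lower dish, which stands on the bench (z = 0); its underside is thus 15 mm above the bench.
- pile_top (a point): centre of the top face of the pile of spacer plates, 12 mm above the bench: two loose plates identical to the one in the stack, one on the other; x along their 100 mm length, y along their 60 mm width.
- free_pad (a point): centre of the top face of the empty pad, 13 mm above the bench: a round dark rubber pad, 72 mm across and 3 mm thick, one of three in a row 100 mm apart on a fixed perforated steel shelf (120 x 330 x 10 mm) lying on the bench. The row runs along its y axis (x is across the shelf, z up); the empty pad may be any of the three, the other two each carry a dish.
Things that resemble listed ones, but are neither listed nor needed, are in the scene too. Leave any black look-alike of the part that bears pile_top alone. Leave any yellow look-alike of the part that bears spacer_center alone.

How it is judged:
By the outcome, as a careful person would: the job done as asked, in the order asked, and still so for the second after the job is handed in, with the robot touching nothing.
It also fails if it takes over 61 s, if anything falls off the work surface, if the arm or the gripper's body presses on something with over 40 N, if the wrist force passes 120 N, or if a joint passes its speed limit or range.

## Robot

A 6-joint arm with a two-finger parallel gripper is mounted at the origin on the work surface. World frame = base frame: x ahead of the robot, y to its left, z up, the work surface at z = 0. Lengths are in m, angles in degrees, forces in N, time in s.
With the tool pointing down it reaches from about 0.3 to 0.75 m from the base axis. Payload 8.5 kg.
Tool frame: the origin (TCP) lies at the very end of the fingers, on their centre line; the grasp point (between the pads) lies 19 mm behind it; x points along the fingers, y is the direction in which the jaws open and shut, and the axes are right-handed (so a half turn about x gives the same grasp; the last joint's range is limited). The gripper opens to 85 mm and grips with 20 to 120 N. Pads are 22 mm wide; open, the fingers measure 114 mm over their backs; the gripper's body (76 mm by 85 mm) begins 54 mm behind the grasp point. The pads swing forward as they close: fully open they stand 13 mm farther back than shut.
Start: joints at [64.784, 21.807, 74.336, -0, 83.858, -12.336], TCP at [0.123, 0.536, 0.231] pointing down, gripper open.
Joint ranges: [-178.18, 178.18], [-50.72, 133.34], [12.68, 142.11], [-81.47, 261.47], [9.98, 163.14], [-165.26, 165.26]. Speed limits (degrees/s): [136.94, 136.94, 180, 180, 180, 180].

## Interface

Orientations are given as a 3x3 rotation matrix whose columns are the frame's x, y, z axes.
In Python, from rig import sensors, cams, env gives the robot as it stands.
- The arm moves only by the shell command python3 -m crank 'ROWS' [FORCE]. ROWS is a JSON object of lists of equal length, an entry for each row: "hand": the closure in counts, from 0 (fully open) to 255 (shut); "translation": the shift along the tool's x, y, z in m, a list of three; "dr": the turn, a rotation vector about the tool's x, y, z in rad, a list of three. A call has 1 to 5 rows; each row is the pose to reach, as a shift and turn from the pose commanded when the call began, along the tool's axes at that moment; what a row does not reach only later rows make up. A row lasts 1/10 s, in which the tool goes at most 50 mm and 8.59 degrees, less where a joint would pass 70% of its speed; a pose out of reach is approached as far as the arm can. A call with a gripper value outside its range is refused whole. The fingers move at their own pace and stop on an object; FORCE is the grip in N (left out, the last holds). Time passes only in rows, so rows that repeat a pose let the fingers close. It gives the time, the measured TCP pose, the force and the opening at its end, in the units of the state.
- sensors.observe(): the state, without advancing time (a new reading comes with each control period).
- cams.get_image(name): name is "side" or "top"; returns (picture, depth): 384x512x3 uint8, blue, green, red; 384x512 float32, m along the optical axis (not along the pixel's ray), 0 where there is no reading.
- cams.calibration(name): a dict with "vertical_fov" (degrees; the focal length in pixels is half the picture's height over the tangent of half this angle, whatever the lens; pixels are square), "cx", "cy" (the principal point, pixels), "extrinsics" (4x4, takes a point from camera to world coordinates). Camera axes: x right, y down, z forward; pixel columns grow to the right and rows downward; lengths in m; the calibration is good to about 2 mm. A picture is of the moment at which its call begins. calibration takes no time and is no camera call.
- env.close_job(): hands the job in, once; it reports no verdict.
The state is a dict: "time_s": time; "q": joint angles; "qvel": joint speeds; "joint_efforts": joint torques, N m; "position": TCP position; "tool_rot": TCP orientation; "ft_force": force on the tool from outside, world axes, zero at the start; "wrist_torque": the same for the moment, N m; "grip_width": finger opening in m.
Only numpy, scipy, OpenCV 4.12 (cv2) and the standard library are available. Lean on these libraries where they do the work, as an engineer would, in place of code of your own. Each camera call takes 0.05 s, during which the arm holds its last target. There are 200 camera calls.

## Working session

There is one attempt and no reset: what is moved stays moved. The work goes in short steps, Python scripts to look and compute and a shell command to move; the robot and the scene stay as the last step left them, time stands still between calls to the robot, and variables do not carry over. Pictures are saved under pics/ and viewed, about 8 in all and at most 12, crops included, and the job is handed in when it is done.

```bash
mkdir -p pics; python3 - <<'E'
from rig import sensors,cams
import cv2,numpy as np
np.set_printoptions(precision=4,suppress=True)
for n in("top","side"):
    im,d=cams.get_image(n); cv2.imwrite(f"pics/{n}0.png",im); np.save(f"pics/{n}0.npy",d); print(n,cams.calibration(n),d.min(),d.max(),(d==0).mean())
s=sensors.observe(); print(s)
E
```

```text
top {'vertical_fov': 54.18352596629727, 'cx': 254.08185216624182, 'cy': 186.95544493364096, 'extrinsics': array([[ 0.0281, -0.9931,  0.1137,  0.4155],
       [-0.9996, -0.0284, -0.0009, -0.0992],
       [ 0.0041, -0.1136, -0.9935,  1.1413],
       [ 0.    ,  0.    ,  0.    ,  1.    ]])} 0.0 1.7926166 0.004094441731770833
side {'vertical_fov': 51.93618174560504, 'cx': 251.89394974251837, 'cy': 189.3018063956073, 'extrinsics': array([[-0.9174, -0.2611,  0.3005,  0.2585],
       [-0.398 ,  0.5933, -0.6997,  0.5322],
       [ 0.0044, -0.7615, -0.6482,  0.6579],
       [ 0.    ,  0.    ,  0.    ,  1.    ]])} 0.0 3.030175 0.004262288411458333
{'time_s': 0.1, 'q': array([ 64.7848,  21.8372,  74.3788,  -0.0011,  83.8566, -12.3364]), 'qvel': array([ 0.0576, -0.0953, -0.1605,  0.0516,  0.0003, -0.0088]), 'joint_efforts': array([  0.0041, -44.9218, -23.1657,  -0.0001,   0.0035,  -0.    ]), 'position': array([0.1225, 0.5359, 0.2308]), 'tool_rot': array([[-0.0005,  0.2229,  0.9748],
       [-0.0012,  0.9748, -0.2229],
       [-1.    , -0.0012, -0.0003]]), 'ft_force': array([-0.4912, -0.3066,  0.043 ]), 'wrist_torque': array([-0.0151, -0.0159, -0.0073]), 'grip_width': 0.08583981406593524}
```

View pics/top0.png

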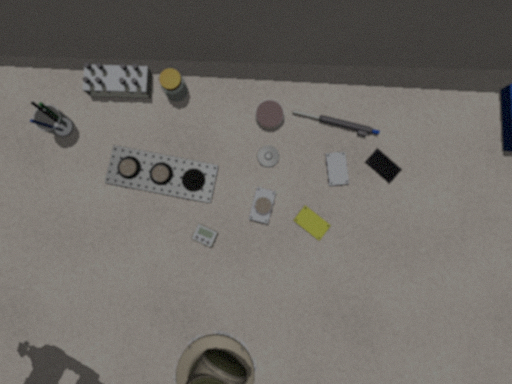

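View pics/side0.png

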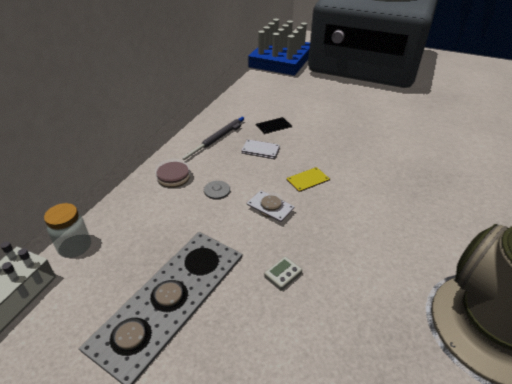

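The top view shows the stack at about (263,206), the pile at (337,168), the black plate at (383,165), the yellow one at (312,222) and the free pad at (193,180). In the side view these are the stack at (271,206), the pile at (260,149) and the free pad at (202,261). I'll enlarge these.

```bash
cat > h.py <<'E'
import numpy as np,cv2
from rig import sensors,cams
np.set_printoptions(precision=4,suppress=True)
def cam(n):
    c=cams.calibration(n); return c,192/np.tan(np.radians(c["vertical_fov"]/2))
def ray(n,p):
    c,f=cam(n); p=np.atleast_2d(np.asarray(p,float)); E=c["extrinsics"]
    d=np.c_[(p[:,0]-c["cx"])/f,(p[:,1]-c["cy"])/f,np.ones(len(p))]@E[:3,:3].T
    return E[:3,3],d
def onz(n,p,z):
    o,d=ray(n,p); return o+d*((z-o[2])/d[:,2])[:,None]
def proj(n,P):
    c,f=cam(n);E=c["extrinsics"]; q=(np.atleast_2d(P)-E[:3,3])@E[:3,:3]
    return q[:,:2]/q[:,2:]*f+[c["cx"],c["cy"]]
def tri(p,q):
    o1,d1=ray("top",p);o2,d2=ray("side",q);d1=d1[0];d2=d2[0]
    s=np.linalg.lstsq(np.c_[d1,-d2],o2-o1,rcond=None)[0]
    a=o1+s[0]*d1;b=o2+s[1]*d2; return (a+b)/2,a-b
def cloud(n,d,u0,u1,v0,v1):
    v,u=np.mgrid[v0:v1,u0:u1]; p=np.c_[u.ravel(),v.ravel()]; z=d[v0:v1,u0:u1].ravel()
    o,r=ray(n,p); return p,o+r*z[:,None]
E
python3 - <<'E'
from h import *
def crop(n,u,v,w,h,s): return cv2.resize(cv2.imread(f"pics/{n}0.png")[v:v+h,u:u+w],None,fx=s,fy=s,interpolation=cv2.INTER_CUBIC)
a=crop("top",225,140,130,95,6)[:290*2]
b=crop("side",225,130,100,95,6)
cv2.imwrite("pics/ct.png",a);cv2.imwrite("pics/cs.png",b)
for n,rois in(("top",{"pile":(323,350,148,190),"stack":(246,280,184,228),"pad":(178,210,165,196),"bench":(225,245,180,220)}),("side",{"pile":(238,284,138,160),"stack":(242,298,190,222),"pad":(182,222,244,278),"bench":(220,240,205,230)})):
    d=np.load(f"pics/{n}0.npy")
    for k,r in rois.items():
        p,P=cloud(n,d,*r); print(n,k,np.percentile(P[:,2],[2,10,25,50,75,90,98]))
E
```

```text
top pile [-0.0029 -0.0006  0.0014  0.0103  0.0132  0.0149  0.0171]
top stack [-0.0031 -0.0011  0.0008  0.0039  0.023   0.0364  0.0395]
top pad [0.0066 0.0085 0.0101 0.012  0.0136 0.0153 0.0172]
top bench [-0.0039 -0.0022 -0.0009  0.0007  0.0021  0.0034  0.005 ]
side pile [-0.003  -0.002  -0.0009  0.0022  0.0106  0.0119  0.013 ]
side stack [-0.0028 -0.0018 -0.0009  0.0013  0.0211  0.0349  0.0366]
side pad [0.0073 0.0085 0.0096 0.0111 0.0124 0.0134 0.0145]
side bench [-0.0031 -0.0022 -0.0015 -0.0008  0.      0.0007  0.0016]
```

View pics/ct.png

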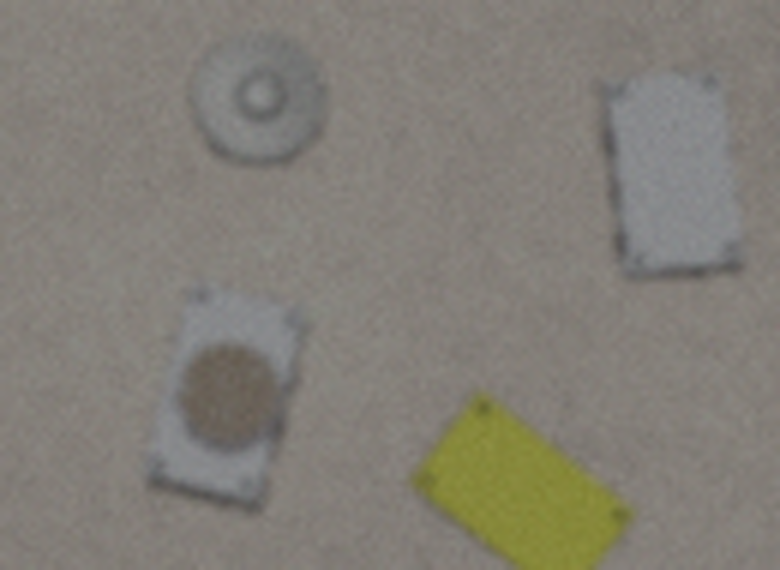

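View pics/cs.png

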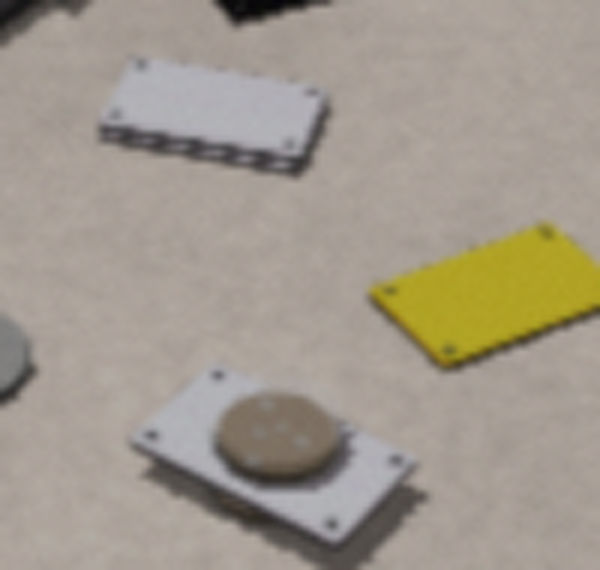

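```bash
cat >> h.py <<'E'
def shot(n,name=None):
    im,d=cams.get_image(n)
    if name: cv2.imwrite(f"pics/{name}.png",im)
    return im,d
def quad(n,m,z):
    m=m.astype(np.uint8); k,l,s,_=cv2.connectedComponentsWithStats(m); i=1+np.argmax(s[1:,4]); 
    c=max(cv2.findContours(cv2.resize((l==i).astype(np.uint8)*255,None,fx=4,fy=4,interpolation=cv2.INTER_LINEAR),cv2.RETR_EXTERNAL,cv2.CHAIN_APPROX_NONE)[0],key=cv2.contourArea)
    c=c[cv2.convexHull(c,returnPoints=False).ravel()] if False else c
    px=(c[:,0]+.5)/4-.5; W=onz(n,px,z)[:,:2]
    # reject soft outliers: threshold at half level
    r=cv2.minAreaRect((W*1000).astype(np.float32)); (cx,cy),(w,h),a=r
    if w<h: a+=90;w,h=h,w
    b=cv2.moments((W*1e5).astype(np.float32).reshape(-1,1,2)); 
    return np.array([cx,cy]),(w,h),(a+90)%180-90,np.array([b["m10"],b["m01"]])/b["m00"]/100,b["m00"]/1e4
def masks(n,im,roi,kind):
    h=cv2.cvtColor(cv2.GaussianBlur(im,(3,3),0),cv2.COLOR_BGR2HSV).astype(int); g=h[...,2]
    z=np.zeros(g.shape,bool); u0,u1,v0,v1=roi; z[v0:v1,u0:u1]=1
    return z,h
E
python3 - <<'E'
from h import *
R={"top":{"pile":(320,352,146,192),"stack":(244,282,182,230)},"side":{"pile":(236,286,134,162),"stack":(242,298,186,224)}}
for n in R:
    im=cv2.imread(f"pics/{n}0.png")
    for k,r in R[n].items():
        z,h=masks(n,im,r,k); b=im.astype(int)[...,0]; b=cv2.GaussianBlur(b.astype(np.float32),(3,3),0)
        # blue channel: aluminium bluish, bench/agar beige
        pts=b[r[2]:r[3],r[0]:r[1]].astype(np.uint8)
        t,_=cv2.threshold(pts,0,255,cv2.THRESH_OTSU); m=z&(b>t)
        m=cv2.morphologyEx(m.astype(np.uint8),cv2.MORPH_CLOSE,np.ones((3,3)))
        if k=="stack": m=m # dish hole irrelevant for outer contour
        print(n,k,t,*quad(n,m,.012 if k=="pile" else .021))
# dish: agar/clear disc; pad: dark blob
for n,r in(("top",(250,276,192,222)),("side",(256,286,192,216))):
    im=cv2.imread(f"pics/{n}0.png"); z,h=masks(n,im,r,0); s=im[...,2].astype(np.float32)-im[...,0]; s=cv2.GaussianBlur(s,(3,3),0)
    m=(z&(s>12)).astype(np.uint8);_,l,st,c=cv2.connectedComponentsWithStats(m);i=1+np.argmax(st[1:,4]);print(n,"dish",c[i],st[i],quad(n,l==i,.030))
P=[]
for n,r in(("top",(176,212,162,198)),("side",(178,226,240,282))):
    im=cv2.imread(f"pics/{n}0.png"); z,h=masks(n,im,r,0)
    m=(z&(h[...,2]<40)).astype(np.uint8);m=cv2.morphologyEx(m,cv2.MORPH_OPEN,np.ones((5,5)));_,l,st,c=cv2.connectedComponentsWithStats(m);i=1+np.argmax(st[1:,4]);P.append(c[i]);print(n,"pad",c[i],st[i],quad(n,l==i,.013))
print(tri(*P))
hs=np.array
tp=lambda a:hs(a)/6+hs([225,140])-.42; sp=lambda a:hs(a)/6+hs([225,130])-.42
for k,a,b in(("pile",[(620,88),(710,82),(640,262),(731,247)],[(140,65),(312,92)][:0] or None),):
    pass
T=[tp(x) for x in[(620,88),(710,82),(640,262),(731,247)]]; S=[sp(x) for x in[(116,115),(140,65),(289,144),(312,92)]]
print([(onz("top",x,.012)[0],onz("side",y,.012)[0]) for x,y in zip(T,S)])
S=[sp(x) for x in[(217,375),(151,435),(396,460),(331,524)]];T=[tp(x) for x in[(202,296),(295,320),(158,465),(258,483)]]
print([onz("top",x,.021)[0] for x in T],[onz("side",x,.021)[0] for x in S])
E
```

```text
top pile 127.0 [ 612.2356 -352.6383] (103.0293960571289, 63.93000793457031) 7.406604290008545 [ 611.0514 -352.3528] 5556.388841380692
top stack 109.0 [ 489.1908 -127.1015] (145.82022094726562, 116.6511459350586) 1.6426526308059692 [ 489.3792 -126.8758] 16881.802713763045
side pile 129.0 [ 609.0317 -349.826 ] (154.12892150878906, 146.72073364257812) 23.8505859375 [ 611.0338 -350.0952] 21494.517259843444
side stack 122.0 [ 492.9254 -125.0237] (141.13043212890625, 136.87820434570312) 23.755319595336914 [ 497.683  -128.2303] 16738.265147453214
top dish [262.7143 204.9441] [256 198  15  15 161] (array([ 489.6545, -128.1128]), (46.74159622192383, 46.71882247924805), 1.5940274000167847, array([ 489.7731, -127.3006]), 1624.1765285232543)
side dish [273.1714 200.1016] [261 192  25  18 315] (array([ 486.8875, -129.4339]), (67.57184600830078, 62.964115142822266), -67.45498657226562, array([ 487.5155, -130.9543]), 3019.707516117859)
top pad [193.1509 179.6154] [183 170  21  20 338] (array([562.1408,  85.5468]), (66.24219512939453, 63.446006774902344), -88.34959030151367, array([561.8301,  85.063
[... 170 characters left out ...]
([562.5463,  88.3629]), 3839.6732802093507)
(array([0.5632, 0.0861, 0.0086]), array([-0.0018, -0.0007, -0.0003]))
[(array([ 0.6519, -0.3233,  0.012 ]), array([ 0.6505, -0.3207,  0.012 ])), (array([ 0.6564, -0.3692,  0.012 ]), array([ 0.6575, -0.3649,  0.012 ])), (array([ 0.5627, -0.3339,  0.012 ]), array([ 0.566 , -0.3318,  0.012 ])), (array([ 0.5717, -0.38  ,  0.012 ]), array([ 0.5715, -0.377 ,  0.012 ]))]
[array([ 0.5381, -0.1128,  0.021 ]), array([ 0.5274, -0.1596,  0.021 ]), array([ 0.4532, -0.0933,  0.021 ]), array([ 0.4457, -0.1431,  0.021 ])] [array([ 0.5295, -0.1544,  0.021 ]), array([ 0.5396, -0.1098,  0.021 ]), array([ 0.445 , -0.1353,  0.021 ]), array([ 0.4559, -0.0911,  0.021 ])]
```

The hole and contour positions from the two cameras agree to about 3 mm:

| Item | x (m) | y (m) | Yaw (deg) |
|---|---|---|---|
| Dish | 0.490 | -0.126 | – |
| Spacer plate | 0.492 | -0.125 | -12.5 |
| Pile | 0.611 | -0.350 | 7.4 |
| Free pad | 0.562 | 0.087 | – |

The tool yaw already matches the spacer, so I'm moving over the stack.

```bash
R='{"hand":[0,0,0,0,0],"translation":[[0,-0.028,0.025],[0,-0.056,0.051],[0,-0.085,0.076],[0,-0.113,0.101],[0,-0.141,0.1265]],"dr":[[0,0,0],[0,0,0],[0,0,0],[0,0,0],[0,0,0]]}'; 
python3 -m crank '{"hand":[0,0,0,0,0],"translation":[[0,-0.028,0.025],[0,-0.056,0.051],[0,-0.085,0.076],[0,-0.113,0.101],[0,-0.141,0.1265]],"dr":[[0,0,0],[0,0,0],[0,0,0],[0,0,0],[0,0,0]]}' 30
python3 -m crank '{"hand":[0,0,0,0,0],"translation":[[0,-0.028,0.025],[0,-0.056,0.051],[0,-0.085,0.076],[0,-0.113,0.101],[0,-0.141,0.1265]],"dr":[[0,0,0],[0,0,0],[0,0,0],[0,0,0],[0,0,0]]}'
python3 -m crank '{"hand":[0,0,0,0,0],"translation":[[0,-0.028,0.025],[0,-0.056,0.051],[0,-0.085,0.076],[0,-0.113,0.101],[0,-0.141,0.1265]],"dr":[[0,0,0],[0,0,0],[0,0,0],[0,0,0],[0,0,0]]}'
```

```text
time_s: 0.6
position: [0.2147, 0.369, 0.2311]
tool_rot: [[-0.0, 0.223, 0.975], [-0.0, 0.975, -0.223], [-1.0, -0.0, -0.0]]
ft_force: [1.5, -0.1, -0.8]
grip_width: 0.0857
time_s: 1.1
position: [0.3066, 0.2034, 0.2313]
tool_rot: [[-0.0, 0.223, 0.975], [-0.0, 0.975, -0.223], [-1.0, -0.0, -0.0]]
ft_force: [0.9, 1.0, 0.1]
grip_width: 0.0852
time_s: 1.6
position: [0.3986, 0.0376, 0.2312]
tool_rot: [[-0.0, 0.223, 0.975], [0.0, 0.975, -0.223], [-1.0, 0.0, -0.0]]
ft_force: [0.4, -1.2, 0.3]
grip_width: 0.0855
```

```bash

python3 -m crank '{"hand":[0,0,0,0,0],"translation":[[0,-0.028,0.025],[0.01,-0.056,0.05],[0.03,-0.084,0.075],[0.05,-0.112,0.1],[0.07,-0.139,0.1255]],"dr":[[0,0,0],[0,0,0],[0,0,0],[0,0,0],[0,0,0]]}'
python3 -m crank '{"hand":[0,0,0,0,0],"translation":[[0.025,0,0],[0.05,0,0],[0.07,0,0],[0.07,0,0],[0.07,0,0]],"dr":[[0,0,0],[0,0,0],[0,0,0],[0,0,0],[0,0,0]]}'
python3 - <<'E'
from h import *
a,_=shot("top");b,_=shot("side")
r=lambda i,s:cv2.resize(i,None,fx=s,fy=s,interpolation=cv2.INTER_CUBIC)
a=r(a[150:260,210:320],3.6);b=r(b[120:230,215:325],3.6);cv2.imwrite("pics/p5.png",np.hstack([a,b]))
E
```

```text
time_s: 2.1
position: [0.49, -0.1258, 0.1603]
tool_rot: [[-0.0, 0.223, 0.975], [0.0, 0.975, -0.223], [-1.0, 0.0, -0.0]]
ft_force: [0.8, 0.8, 1.0]
grip_width: 0.0858
time_s: 2.6
position: [0.4898, -0.1243, 0.0917]
tool_rot: [[-0.0, 0.223, 0.975], [0.0, 0.975, -0.223], [-1.0, 0.0, -0.0]]
ft_force: [0.7, -0.1, 1.1]
grip_width: 0.0855
```

View pics/p5.png

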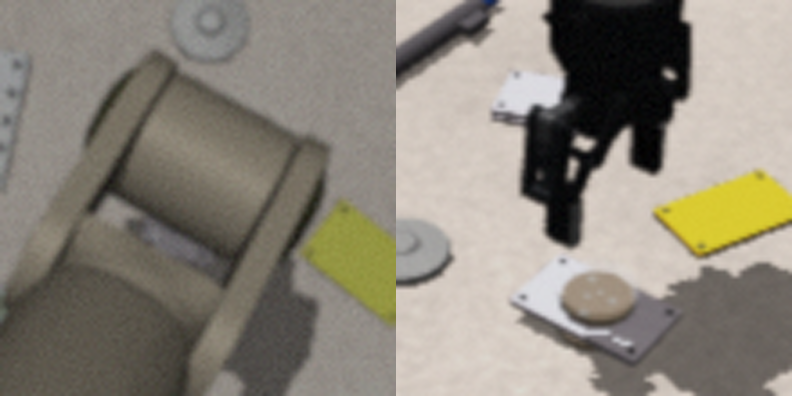

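```bash
python3 - <<'E'
from h import *
s=sensors.observe();p=s["position"];print(p,s["ft_force"])
y=s["tool_rot"][:,1]
for w in(.0428,.057): print(proj("side",[p+[0,0,.013]+w*y,p+[0,0,.013]-w*y]))
print(onz("side",[[261.9,186.7],[285,166.7]],.105))
E
```

```text
[ 0.4901 -0.1245  0.0924] [0.1679 1.0233 0.1319]
[[261.5514 186.0353]
 [282.8789 166.9906]]
[[257.7587 189.422 ]
 [286.1815 164.0415]]
[[ 0.4983 -0.0814  0.105 ]
 [ 0.4767 -0.1698  0.105 ]]
```

```bash

python3 -m crank '{"hand":[0,0,0,0,0],"translation":[[0.02,0,0],[0.04,0,0],[0.055,0,0],[0.065,0,0],[0.071,0,0]],"dr":[[0,0,0],[0,0,0],[0,0,0],[0,0,0],[0,0,0]]}' 25
python3 -m crank '{"hand":[40,70,85,100,110],"translation":[[0,0,0],[0,0,0],[0,0,0],[0,0,0],[0,0,0]],"dr":[[0,0,0],[0,0,0],[0,0,0],[0,0,0],[0,0,0]]}' 25
python3 -m crank '{"hand":[120,130,130,130,130],"translation":[[0,0,0],[0,0,0],[0,0,0],[0,0,0],[0,0,0]],"dr":[[0,0,0],[0,0,0],[0,0,0],[0,0,0],[0,0,0]]}' 25
python3 - <<'E'
from h import *
b,_=shot("side");cv2.imwrite("pics/p6.png",cv2.resize(b[120:230,215:325],None,fx=5,fy=5,interpolation=cv2.INTER_CUBIC))
E
```

```text
time_s: 3.2
position: [0.4899, -0.1244, 0.0204]
tool_rot: [[0.001, 0.223, 0.975], [-0.0, 0.975, -0.223], [-1.0, -0.0, 0.001]]
ft_force: [0.8, -0.5, 0.0]
grip_width: 0.0855
time_s: 3.7
position: [0.49, -0.1244, 0.0212]
tool_rot: [[0.001, 0.223, 0.975], [-0.001, 0.975, -0.223], [-1.0, -0.0, 0.001]]
ft_force: [-1.3, 0.3, 4.6]
grip_width: 0.0528
time_s: 4.2
position: [0.49, -0.1244, 0.0212]
tool_rot: [[0.001, 0.223, 0.975], [-0.001, 0.975, -0.223], [-1.0, -0.0, 0.001]]
ft_force: [-0.9, 0.5, 5.7]
grip_width: 0.0526
```

View pics/p6.png

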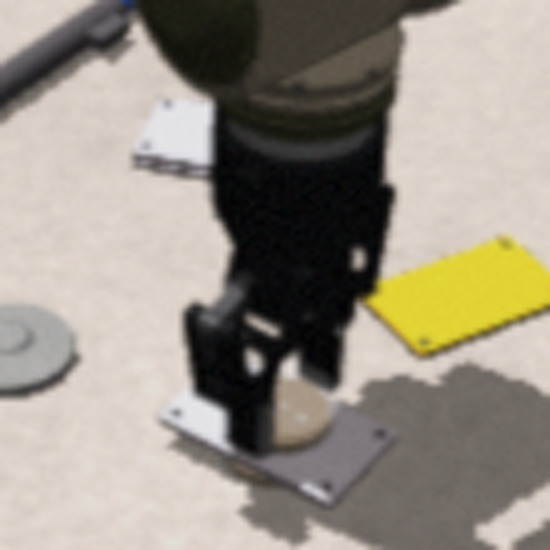

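Gripping left 5.7 N upward on the tool, so the fingertips are touching the plate. I'll open, raise 2.5 mm and regrip before lifting.

```bash

python3 -m crank '{"hand":[80,80,80,80,80],"translation":[[0,0,0],[-0.001,0,0],[-0.0025,0,0],[-0.0025,0,0],[-0.0025,0,0]],"dr":[[0,0,0],[0,0,0],[0,0,0],[0,0,0],[0,0,0]]}' 25
python3 -m crank '{"hand":[95,110,130,130,130],"translation":[[0,0,0],[0,0,0],[0,0,0],[0,0,0],[0,0,0]],"dr":[[0,0,0],[0,0,0],[0,0,0],[0,0,0],[0,0,0]]}' 25
python3 -m crank '{"hand":[130,130,130,130,130],"translation":[[-0.002,0,0],[-0.006,0,0],[-0.014,0,0],[-0.03,0,0],[-0.05,0,0]],"dr":[[0,0,0],[0,0,0],[0,0,0],[0,0,0],[0,0,0]]}' 25
python3 - <<'E'
from h import *
b,_=shot("side");cv2.imwrite("pics/p7.png",cv2.resize(b[100:230,215:325],None,fx=4.5,fy=4.5,interpolation=cv2.INTER_CUBIC))
E
```

```text
time_s: 4.75
position: [0.4896, -0.1243, 0.0228]
tool_rot: [[0.0, 0.223, 0.975], [-0.0, 0.975, -0.223], [-1.0, -0.0, 0.0]]
ft_force: [-0.2, -0.0, 0.3]
grip_width: 0.0586
time_s: 5.25
position: [0.4896, -0.1243, 0.0231]
tool_rot: [[0.0, 0.223, 0.975], [-0.0, 0.975, -0.223], [-1.0, -0.0, 0.0]]
ft_force: [-2.1, 0.8, 5.2]
grip_width: 0.0528
time_s: 5.75
position: [0.4893, -0.1241, 0.0734]
tool_rot: [[-0.001, 0.223, 0.975], [0.001, 0.975, -0.223], [-1.0, 0.0, -0.001]]
ft_force: [0.3, 0.4, -1.1]
grip_width: 0.0525
```

View pics/p7.png

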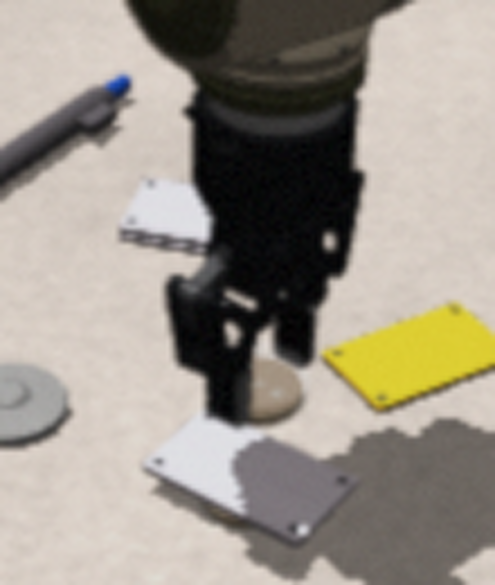

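The dish is held level and the plate stayed on the lower dish. Carrying the dish to the pad.

```bash

python3 -m crank '{"hand":[130,130,130,130,130],"translation":[[-0.01,0.02,0.003],[-0.02,0.045,0.006],[-0.03,0.07,0.009],[-0.03,0.095,0.012],[-0.03,0.12,0.015]],"dr":[[0,0,0],[0,0,0],[0,0,0],[0,0,0],[0,0,0]]}'
python3 -m crank '{"hand":[130,130,130,130,130],"translation":[[0,0.025,0.002],[0,0.05,0.004],[0,0.075,0.007],[0,0.095,0.009],[0,0.1027,0.0097]],"dr":[[0,0,0],[0,0,0],[0,0,0],[0,0,0],[0,0,0]]}'
python3 -m crank '{"hand":[130,130,130,130,130],"translation":[[0.02,0,0],[0.04,0,0],[0.06,0,0],[0.07,0,0],[0.07,0,0]],"dr":[[0,0,0],[0,0,0],[0,0,0],[0,0,0],[0,0,0]]}'
python3 - <<'E'
from h import *
b,_=shot("side");p=sensors.observe()["position"];print(p)
print(proj("side",[p+[0,0,.013]]),proj("side",[[p[0],p[1],.013]]))
cv2.imwrite("pics/p8.png",cv2.resize(b[200:310,140:270],None,fx=5,fy=5,interpolation=cv2.INTER_CUBIC))
E
```

```text
time_s: 6.3
position: [0.5314, -0.0097, 0.1034]
tool_rot: [[0.001, 0.223, 0.975], [-0.0, 0.975, -0.223], [-1.0, -0.0, 0.001]]
ft_force: [0.4, -0.5, -0.6]
grip_width: 0.0528
time_s: 6.8
position: [0.5636, 0.0888, 0.1029]
tool_rot: [[0.0, 0.221, 0.975], [0.0, 0.975, -0.221], [-1.0, 0.0, 0.0]]
ft_force: [0.1, -0.7, 0.4]
grip_width: 0.0528
time_s: 7.3
position: [0.5627, 0.0869, 0.0319]
tool_rot: [[-0.002, 0.223, 0.975], [0.0, 0.975, -0.223], [-1.0, -0.0, -0.002]]
ft_force: [0.9, -0.8, 0.2]
grip_width: 0.0529
[0.5633 0.087  0.0329]
[[200.0881 249.568 ]] [[201.3646 260.0286]]
```

View pics/p8.png

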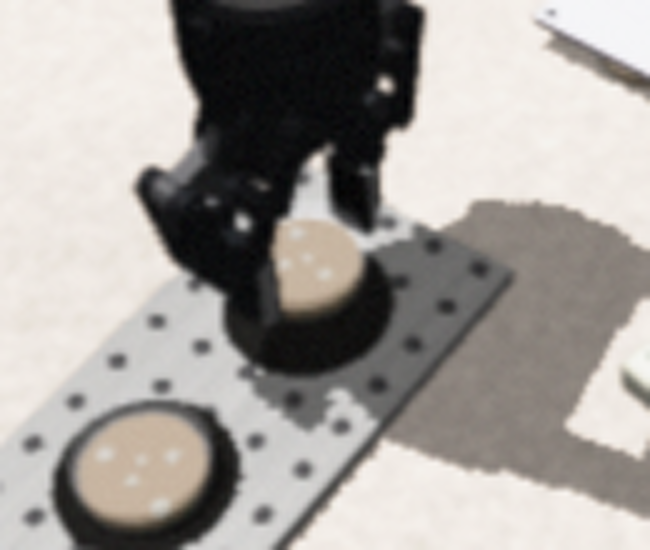

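The dish is over the free pad, which shows at about (308,300) in the crop. Lowering it gently.

```bash

python3 -m crank '{"hand":[130,130,130,130,130],"translation":[[0.008,0.0005,0],[0.013,0.0005,0],[0.015,0.0005,0],[0.016,0.0005,0],[0.016,0.0005,0]],"dr":[[0,0,0],[0,0,0],[0,0,0],[0,0,0],[0,0,0]]}'
python3 -m crank '{"hand":[130,130,130,130,130],"translation":[[0.0005,0,0],[0.001,0,0],[0.0015,0,0],[0.0015,0,0],[0.0015,0,0]],"dr":[[0,0,0],[0,0,0],[0,0,0],[0,0,0],[0,0,0]]}'
python3 - <<'E'
from h import *
print(sensors.observe()["position"],sensors.observe()["ft_force"])
E
```

```text
time_s: 7.85
position: [0.5635, 0.0878, 0.0169]
tool_rot: [[0.0, 0.223, 0.975], [-0.0, 0.975, -0.223], [-1.0, 0.0, 0.0]]
ft_force: [0.0, 0.7, -0.0]
grip_width: 0.0525
time_s: 8.35
position: [0.5634, 0.0878, 0.0153]
tool_rot: [[0.0, 0.223, 0.975], [0.0, 0.975, -0.223], [-1.0, 0.0, 0.0]]
ft_force: [-0.6, -0.7, -0.6]
grip_width: 0.0525
[0.5634 0.0878 0.0153] [-0.6158 -0.7121 -0.5921]
```

```bash

python3 -m crank '{"hand":[130,130,130,130],"translation":[[0.0004,0,0],[0.0008,0,0],[0.0012,0,0],[0.0012,0,0]],"dr":[[0,0,0],[0,0,0],[0,0,0],[0,0,0]]}'
```

```text
time_s: 8.75
position: [0.5635, 0.0878, 0.0151]
tool_rot: [[0.001, 0.223, 0.975], [-0.0, 0.975, -0.223], [-1.0, 0.0, 0.001]]
ft_force: [-3.8, 0.2, 9.6]
grip_width: 0.0527
```

Contact at 9.6 N. Opening slowly, then rising straight up and moving back for a clear view.

```bash

python3 -m crank '{"hand":[95,85,75,65,50],"translation":[[-0.0008,0,0],[-0.0008,0,0],[-0.0008,0,0],[-0.0008,0,0],[-0.0008,0,0]],"dr":[[0,0,0],[0,0,0],[0,0,0],[0,0,0],[0,0,0]]}'
python3 -m crank '{"hand":[45,45,45,20,0],"translation":[[-0.01,0,0],[-0.025,0,0],[-0.045,0,0],[-0.07,0,0],[-0.09,0,0]],"dr":[[0,0,0],[0,0,0],[0,0,0],[0,0,0],[0,0,0]]}'
python3 -m crank '{"hand":[0,0,0,0,0],"translation":[[0,-0.03,0],[0,-0.06,-0.01],[0,-0.1,-0.015],[0,-0.14,-0.02],[0,-0.18,-0.024]],"dr":[[0,0,0],[0,0,0],[0,0,0],[0,0,0],[0,0,0]]}'
python3 - <<'E'
from h import *
from scipy.optimize import least_squares
b,_=shot("side","side9");a,_=shot("top","top9");print(sensors.observe()["position"])
cv2.imwrite("pics/p9.png",np.hstack([cv2.resize(b[230:330,120:260],None,fx=4,fy=4,interpolation=cv2.INTER_CUBIC),cv2.resize(a[150:210,140:200],None,fx=4,fy=400/60,interpolation=cv2.INTER_CUBIC)]))
# agar mask per dish, compare to neighbours
def blobs(n,im,roi):
    u0,u1,v0,v1=roi; s=cv2.GaussianBlur(im[...,2].astype(np.float32),(3,3),0)-cv2.GaussianBlur(im[...,0].astype(np.float32),(3,3),0)
    m=np.zeros(s.shape,np.uint8); m[v0:v1,u0:u1]=(s>15)[v0:v1,u0:u1]
    _,l,st,c=cv2.connectedComponentsWithStats(m)
    return [(st[i,4],c[i],onz(n,c[i],.027)[0]) for i in range(1,len(st)) if st[i,4]>60]
print(blobs("side",b,(100,240,240,355)));print(blobs("top",a,(112,214,155,196)))
E
```

```text
time_s: 9.25
position: [0.5634, 0.0878, 0.0148]
tool_rot: [[-0.0, 0.223, 0.975], [0.0, 0.975, -0.223], [-1.0, -0.0, -0.0]]
ft_force: [0.1, -0.2, -0.3]
grip_width: 0.0687
time_s: 9.75
position: [0.5637, 0.0878, 0.107]
tool_rot: [[0.001, 0.223, 0.975], [-0.0, 0.975, -0.223], [-1.0, 0.0, 0.001]]
ft_force: [-0.5, -0.2, 0.2]
grip_width: 0.0851
time_s: 10.25
position: [0.4992, -0.0836, 0.1058]
tool_rot: [[0.001, 0.223, 0.975], [-0.0, 0.975, -0.223], [-1.0, -0.0, 0.001]]
ft_force: [1.2, -0.0, 0.2]
grip_width: 0.0853
[ 0.4991 -0.0859  0.1057]
[(np.int32(3870), array([129.3661, 268.5109]), array([0.6776, 0.1732, 0.027 ])), (np.int32(133), array([231.8571, 243.3759]), array([0.5194, 0.031 , 0.027 ])), (np.int32(353), array([200.1615, 258.0623]), array([0.5615, 0.0931, 0.027 ])), (np.int32(3761), array([212.7923, 323.2034]), array([0.469 , 0.2133, 0.027 ])), (np.int32(448), array([168.0781, 293.3638]), array([0.5751, 0.192 , 0.027 ])), (np.int32(585), array([128.9521, 334.7538]), array([0.5909, 0.2904, 0.027 ]))]
[(np.int32(153), array([127.719 , 166.8431]), array([0.5929, 0.2808, 0.027 ])), (np.int32(153), array([160.2941, 173.2092]), array([0.5764, 0.182 , 0.027 ])), (np.int32(152), array([192.9934, 178.6842]), array([0.5627, 0.0834, 0.027 ]))]
```

View pics/p9.png

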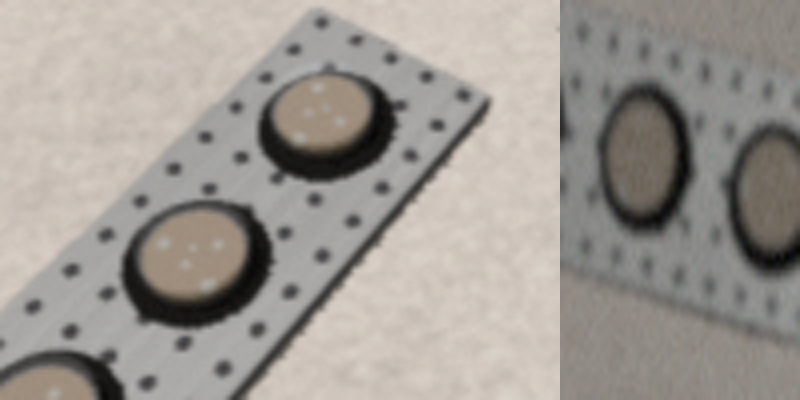

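```bash
python3 - <<'E'
from h import *
C={"top":[(128,167),(160,173),(193,179)],"side":[(129,337),(168,296),(201,260)]}
for n in C:
    im=cv2.imread(f"pics/{n}9.png"); im0=cv2.imread(f"pics/{n}0.png"); S=4
    for k,(u,v) in enumerate(C[n]):
        R=16 if n=="top" else 26
        def up(i): return cv2.resize(cv2.GaussianBlur(i,(3,3),0)[v-R:v+R,u-R:u+R],None,fx=S,fy=S,interpolation=cv2.INTER_CUBIC)
        def hull(m,z):
            m=cv2.morphologyEx(m.astype(np.uint8),cv2.MORPH_OPEN,np.ones((7,7)))
            _,l,st,_=cv2.connectedComponentsWithStats(m); i=1+np.argmax(st[1:,4]); ys,xs=np.nonzero(l==i)
            h=cv2.convexHull(np.c_[xs,ys].astype(np.float32))[:,0]; W=onz(n,(h+.5)/S-.5+[u-R,v-R],z)[:,:2]
            (c,r)=cv2.minEnclosingCircle((W*1000).astype(np.float32)); M=cv2.moments((W*1000).astype(np.float32).reshape(-1,1,2))
            return np.array([M["m10"],M["m01"]])/M["m00"],2*np.sqrt(M["m00"]/np.pi)
        a=up(im).astype(int); pad=hull(a.max(2)<65,.013); ag=hull(a[...,2]-a[...,0]>15 if n=="top" else (a[...,2]-a[...,0]>15)&(a[...,2]>90),.0265)
        print(n,k,"pad",*pad,"agar",*ag,"diff",ag[0]-pad[0])
        if k==2: print("  before",*hull(up(im0).astype(int).max(2)<65,.013))
# spacer
im=cv2.imread("pics/side9.png")
E
```

```text
top 0 pad [593.1903 273.2448] 55.9330305513737 agar [593.0851 281.5638] 42.23670651734148 diff [-0.1052  8.3189]
top 1 pad [575.337  174.8088] 55.2070541104499 agar [576.8311 182.7287] 41.44593623636167 diff [1.4941 7.9199]
top 2 pad [555.9188  83.7808] 59.064832270472344 agar [563.1979  82.9135] 41.7161272497019 diff [ 7.2792 -0.8673]
  before [561.7616  85.1622] 67.54277058350303
side 0 pad [592.0823 286.7699] 65.9333268268685 agar [591.4587 289.1031] 48.205174586518254 diff [-0.6236  2.3332]
side 1 pad [575.094  190.0013] 63.74087349038215 agar [575.8199 190.9288] 48.15333631169791 diff [0.7259 0.9276]
side 2 pad [557.9841  93.5304] 60.83691924716791 agar [562.3629  91.7055] 48.11152341234298 diff [ 4.3788 -1.8249]
  before [562.7803  88.3529] 71.54457618902505
```

The agar centroids put the dish within about 2–2.5 mm of the pad centre, in both the neighbour-row extrapolation and the direct comparison. I'll leave it there. Next is the spacer.

```bash

python3 -m crank '{"hand":[0,0,0,0,0],"translation":[[0,-0.015,0.0005],[0.01,-0.03,0.001],[0.03,-0.039,0.0012],[0.04,-0.039,0.0012],[0.04,-0.039,0.0012]],"dr":[[0,0,0],[0,0,0],[0,0,0],[0,0,0],[0,0,0]]}' 40
python3 -m crank '{"hand":[0,0,0,0,0],"translation":[[0.01,0,0],[0.03,0,0],[0.045,0,0],[0.0525,0,0],[0.0525,0,0]],"dr":[[0,0,0],[0,0,0],[0,0,0],[0,0,0],[0,0,0]]}' 40
python3 - <<'E'
from h import *
b,_=shot("side","side10");s=sensors.observe();print(s["position"],s["ft_force"])
cv2.imwrite("pics/p10.png",cv2.resize(b[120:230,215:325],None,fx=5,fy=5,interpolation=cv2.INTER_CUBIC))
E
```

```text
time_s: 10.85
position: [0.4917, -0.1201, 0.0634]
tool_rot: [[-0.003, 0.223, 0.975], [0.002, 0.975, -0.223], [-1.0, 0.001, -0.003]]
ft_force: [-0.8, -0.3, 0.5]
grip_width: 0.0857
time_s: 11.35
position: [0.4923, -0.1202, 0.0118]
tool_rot: [[-0.001, 0.222, 0.975], [0.001, 0.975, -0.222], [-1.0, 0.0, -0.001]]
ft_force: [-0.3, -0.3, -0.5]
grip_width: 0.0853
[ 0.4926 -0.1204  0.0125] [0.5621 0.2072 0.453 ]
```

View pics/p10.png

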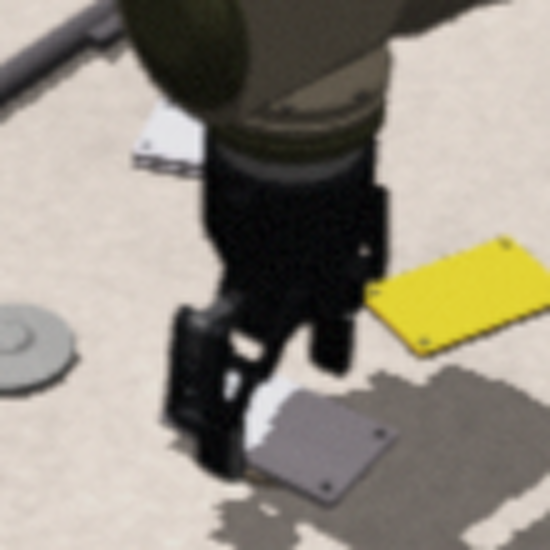

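Both fingers straddle the plate. I'll centre by -4 mm in tool y and close at 40 N.

```bash

python3 -m crank '{"hand":[0,0,20,45,60],"translation":[[0,-0.002,0],[0,-0.004,0],[0,-0.004,0],[0,-0.004,0],[0,-0.004,0]],"dr":[[0,0,0],[0,0,0],[0,0,0],[0,0,0],[0,0,0]]}' 40
python3 -m crank '{"hand":[70,80,90,110,110],"translation":[[0,0,0],[0,0,0],[0,0,0],[0,0,0],[0,0,0]],"dr":[[0,0,0],[0,0,0],[0,0,0],[0,0,0],[0,0,0]]}' 40
python3 -m crank '{"hand":[110,110,110,110,110],"translation":[[-0.002,0,0],[-0.006,0,0],[-0.014,0,0],[-0.03,0,0],[-0.05,0,0]],"dr":[[0,0,0],[0,0,0],[0,0,0],[0,0,0],[0,0,0]]}' 
python3 - <<'E'
from h import *
b,d=shot("side","side11");s=sensors.observe();print(s["position"],s["ft_force"],s["grip_width"])
cv2.imwrite("pics/p11.png",cv2.resize(b[95:230,215:325],None,fx=4.4,fy=4.4,interpolation=cv2.INTER_CUBIC))
E
```

```text
time_s: 11.9
position: [0.4915, -0.1246, 0.0126]
tool_rot: [[0.0, 0.223, 0.975], [-0.0, 0.975, -0.223], [-1.0, -0.0, 0.0]]
ft_force: [-0.1, -0.1, 0.1]
grip_width: 0.0653
time_s: 12.4
position: [0.4915, -0.1245, 0.013]
tool_rot: [[0.0, 0.223, 0.975], [-0.0, 0.975, -0.223], [-1.0, -0.0, 0.0]]
ft_force: [-2.0, 1.5, 7.2]
grip_width: 0.0583
time_s: 12.9
position: [0.4912, -0.1244, 0.063]
tool_rot: [[-0.001, 0.223, 0.975], [0.001, 0.975, -0.223], [-1.0, 0.0, -0.001]]
ft_force: [-0.4, 0.9, -0.6]
grip_width: 0.058
[ 0.4927 -0.125   0.0662] [2.     0.2908 3.9443] 0.058288688484232486
```

View pics/p11.png

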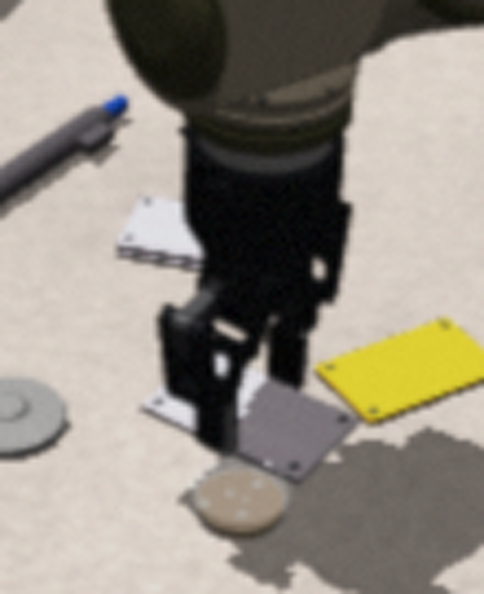

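The plate is lifted level, 58 mm grip, with the lower dish left in place. Before carrying it I'll measure its position in the hand from its corner holes, and the pile from its own, both in the side camera.

```bash
cat >> h.py <<'E'
def holes(im,guess,r=3,S=8):
    g=cv2.resize(cv2.cvtColor(im,cv2.COLOR_BGR2GRAY),None,fx=S,fy=S,interpolation=cv2.INTER_CUBIC)
    g=cv2.GaussianBlur(g,(0,0),5).astype(float); out=[]
    for u,v in guess:
        U,V=[int(round((x+.5)*S)) for x in(u,v)]; R=int(r*S); w=g[V-R:V+R+1,U-R:U+R+1]; i=np.unravel_index(w.argmin(),w.shape)
        yy,xx=np.mgrid[-R:R+1,-R:R+1]; k=np.clip(np.median(w)-w-0.4*(np.median(w)-w.min()),0,None)*(np.hypot(yy-yy[i],xx-xx[i])<1.6*S)
        out.append([(U+(k*xx).sum()/k.sum()+.5)/S-.5,(V+(k*yy).sum()/k.sum()+.5)/S-.5])
    return np.array(out)
E
python3 - <<'E'
from h import *
im=cv2.imread("pics/side11.png"); c=lambda a,s,o:(np.array(a)+.5)/s-.5+np.array(o)
h=holes(im,c([(158,403),(343,419),(293,466)],4.4,(215,95)))
for z in(.071,.074):
    W=onz("side",h,z); print(h,W,"ctr",W[:2].mean(0),"len",np.linalg.norm(W[0]-W[1]),"w",np.linalg.norm(W[1]-W[2]),"diag ang",np.degrees(np.arctan2(*(W[1]-W[2])[:2][::-1])))
i0=cv2.imread("pics/side0.png"); i9=cv2.imread("pics/side9.png")
h=holes(i0,c([(116,115),(140,65),(289,144),(312,92)],6,(225,130)),2); W=onz("side",h,.012); print("pile",h,W,W.mean(0))
u=(W[2]+W[3]-W[0]-W[1]);print(np.degrees(np.arctan2(-u[1],-u[0])),np.linalg.norm(u)/2)
h=holes(i0,c([(217,375),(151,435),(396,460),(331,524)],6,(225,130)),2); W=onz("side",h,.021); print("stack",W,W.mean(0))
u=(W[2]+W[3]-W[0]-W[1]);print(np.degrees(np.arctan2(-u[1],-u[0])),np.linalg.norm(u)/2)
t0=cv2.imread("pics/top0.png")
h=holes(t0,c([(620,88),(710,82),(640,262),(731,247)],6,(225,140)),1.5); W=onz("top",h,.012); print("pile top",W,W.mean(0))
u=(W[2]+W[3]-W[0]-W[1]);print(np.degrees(np.arctan2(-u[1],-u[0])))
print(sensors.observe()["position"])
E
```

```text
[[253.2425 183.6857]
 [292.4498 189.9613]
 [281.3773 200.5674]] [[ 0.5357 -0.1211  0.071 ]
 [ 0.4445 -0.1366  0.071 ]
 [ 0.4552 -0.0923  0.071 ]] ctr [ 0.4901 -0.1289  0.071 ] len 0.0925597231690725 w 0.04564485692533818 diag ang -103.56077926245015
[[253.2425 183.6857]
 [292.4498 189.9613]
 [281.3773 200.5674]] [[ 0.5343 -0.1178  0.074 ]
 [ 0.4435 -0.1332  0.074 ]
 [ 0.4542 -0.0891  0.074 ]] ctr [ 0.4889 -0.1255  0.074 ] len 0.09208659637602946 w 0.04541153940842484 diag ang -103.56077926245017
pile [[242.8224 150.589 ]
 [247.8447 139.8941]
 [274.2812 155.4433]
 [278.4123 146.5968]] [[ 0.6495 -0.3111  0.012 ]
 [ 0.6588 -0.3674  0.012 ]
 [ 0.5587 -0.3251  0.012 ]
 [ 0.5636 -0.3711  0.012 ]] [ 0.6077 -0.3437  0.012 ]
5.440918443709055 0.09344333409532077
stack [[ 0.5293 -0.1548  0.021 ]
 [ 0.54   -0.1023  0.021 ]
 [ 0.4396 -0.1318  0.021 ]
 [ 0.4572 -0.0837  0.021 ]] [ 0.4915 -0.1181  0.021 ]
-13.564401911851395 0.08869362181389251
pile top [[ 0.65   -0.3207  0.012 ]
 [ 0.6574 -0.3689  0.012 ]
 [ 0.5587 -0.3328  0.012 ]
 [ 0.5683 -0.3808  0.012 ]] [ 0.6086 -0.3508  0.012 ]
7.544945926961202
[ 0.4927 -0.125   0.0662]
```

```bash
python3 - <<'E'
from h import *
c=lambda a,s,o:(np.array(a)+.5)/s-.5+np.array(o)
h=c([(158,403),(343,419),(293,466)],4.4,(215,95))
W=onz("side",h,.071);print(W,W[:2].mean(0),np.linalg.norm(W[0]-W[1]),np.linalg.norm(W[1]-W[2]))
im,_=shot("side");p=sensors.observe()["position"];print(p)
# bright-bluish end corner extents: near-right end edge of plate via gradient
print(proj("side",[p+[0,0,.008]]))
E
```

```text
[[ 0.5379 -0.1102  0.071 ]
 [ 0.4444 -0.1371  0.071 ]
 [ 0.4556 -0.0922  0.071 ]] [ 0.4911 -0.1237  0.071 ] 0.0973185355077934 0.04628024604596911
[ 0.4926 -0.125   0.0648]
[[271.0745 186.9129]]
```

```bash

python3 -m crank '{"hand":[110,110,110,110,110],"translation":[[-0.01,-0.015,0.013],[-0.02,-0.035,0.03],[-0.02,-0.055,0.048],[-0.02,-0.075,0.065],[-0.02,-0.096,0.083]],"dr":[[0,0,0],[0,0,0],[0,0,0],[0,0,0],[0,0,0]]}'
python3 -m crank '{"hand":[110,110,110,110,110],"translation":[[0,-0.02,0.017],[0,-0.04,0.035],[0,-0.06,0.052],[0,-0.08,0.07],[0,-0.0966,0.0827]],"dr":[[-0.07,0,0],[-0.14,0,0],[-0.21,0,0],[-0.28,0,0],[-0.356,0,0]]}'
python3 -m crank '{"hand":[110,110,110,110,110],"translation":[[0.01,0,0],[0.025,0,0],[0.04,0,0],[0.05,0,0],[0.05,0,0]],"dr":[[0,0,0],[0,0,0],[0,0,0],[0,0,0],[0,0,0]]}'
python3 - <<'E'
from h import *
s=sensors.observe();p=s["position"];print(p,s["ft_force"],s["grip_width"]);R=s["tool_rot"]
y=R[:,1];print(np.degrees(np.arctan2(y[1],y[0]))-90)
d=np.array([.6112,-.3497,.020])-p; print(R.T@d)
E
```

```text
time_s: 13.5
position: [0.5512, -0.2373, 0.0817]
tool_rot: [[-0.001, 0.223, 0.975], [0.001, 0.975, -0.223], [-1.0, 0.0, -0.001]]
ft_force: [0.3, -0.3, -1.2]
grip_width: 0.058
time_s: 14.0
position: [0.6104, -0.3503, 0.0812]
tool_rot: [[-0.001, -0.133, 0.991], [0.001, 0.991, 0.133], [-1.0, 0.001, -0.001]]
ft_force: [0.3, 0.0, -0.8]
grip_width: 0.0578
time_s: 14.5
position: [0.6092, -0.348, 0.0301]
tool_rot: [[-0.003, -0.131, 0.991], [0.003, 0.991, 0.131], [-1.0, 0.003, -0.003]]
ft_force: [-0.1, 0.3, -1.5]
grip_width: 0.0582
[ 0.6092 -0.348   0.0301] [-0.0682  0.3069 -1.4618] 0.05817646262058834
7.52762056263002
[ 0.0101 -0.002   0.0017]
```

```bash

python3 -m crank '{"hand":[110,110,110,110,110],"translation":[[0.005,-0.001,0.001],[0.01,-0.002,0.0017],[0.014,-0.002,0.0017],[0.016,-0.002,0.0017],[0.016,-0.002,0.0017]],"dr":[[0,0,0],[0,0,0],[0,0,0],[0,0,0],[0,0,0]]}'
python3 - <<'E'
from h import *
s=sensors.observe();p=s["position"];print(p,s["ft_force"])
print(s["tool_rot"].T@(np.array([.6112,-.3497,.0110])-p))
E
```

```text
time_s: 15.0
position: [0.6119, -0.3509, 0.0162]
tool_rot: [[-0.0, -0.131, 0.991], [0.0, 0.991, 0.131], [-1.0, 0.0, -0.0]]
ft_force: [-1.1, -0.0, -0.9]
grip_width: 0.0579
[ 0.6119 -0.3509  0.0162] [-1.0789 -0.0201 -0.8703]
[ 0.0052  0.0013 -0.0006]
```

```bash

python3 -m crank '{"hand":[110,110,110,110,110],"translation":[[0.001,0.001,-0.0005],[0.003,0.0013,-0.0006],[0.0045,0.0013,-0.0006],[0.0052,0.0013,-0.0006],[0.0052,0.0013,-0.0006]],"dr":[[0,0,0],[0,0,0],[0,0,0],[0,0,0],[0,0,0]]}'
python3 -m crank '{"hand":[110,110,110],"translation":[[0.0004,0,0],[0.0008,0,0],[0.0008,0,0]],"dr":[[0,0,0],[0,0,0],[0,0,0]]}'
```

```text
time_s: 15.5
position: [0.6113, -0.3497, 0.0111]
tool_rot: [[-0.0, -0.131, 0.991], [0.0, 0.991, 0.131], [-1.0, 0.0, -0.0]]
ft_force: [-0.3, -0.0, -1.0]
grip_width: 0.0579
time_s: 15.8
position: [0.6113, -0.3498, 0.0104]
tool_rot: [[0.0, -0.131, 0.991], [0.0, 0.991, 0.131], [-1.0, -0.0, 0.0]]
ft_force: [-0.6, 0.0, -1.3]
grip_width: 0.0581
```

```bash

python3 -m crank '{"hand":[110,110,110],"translation":[[0.0004,0,0],[0.0008,0,0],[0.0008,0,0]],"dr":[[0,0,0],[0,0,0],[0,0,0]]}'
python3 -m crank '{"hand":[110,110,110],"translation":[[0.0003,0,0],[0.0006,0,0],[0.0006,0,0]],"dr":[[0,0,0],[0,0,0],[0,0,0]]}'
```

```text
time_s: 16.1
position: [0.6114, -0.3498, 0.0101]
tool_rot: [[0.0, -0.131, 0.991], [-0.0, 0.991, 0.131], [-1.0, -0.0, 0.0]]
ft_force: [-2.0, 0.9, 2.4]
grip_width: 0.0578
time_s: 16.4
position: [0.6113, -0.3498, 0.01]
tool_rot: [[0.0, -0.131, 0.991], [-0.0, 0.991, 0.131], [-1.0, -0.001, 0.0]]
ft_force: [-2.4, 1.5, 7.6]
grip_width: 0.0578
```

Contact came at exactly the expected height (plate underside about 12 mm). I'll release, lower the open jaws beside the pile and squeeze lightly at 20 N to line up the long edges, then back off.

```bash

python3 -m crank '{"hand":[75,65,55,45,35],"translation":[[-0.001,0,0],[-0.001,0,0],[-0.001,0,0],[-0.001,0,0],[-0.001,0,0]],"dr":[[0,0,0],[0,0,0],[0,0,0],[0,0,0],[0,0,0]]}' 20
python3 -m crank '{"hand":[35,35,45,60,70],"translation":[[0.002,0,0],[0.004,0,0],[0.0055,0,0],[0.0055,0,0],[0.0055,0,0]],"dr":[[0,0,0],[0,0,0],[0,0,0],[0,0,0],[0,0,0]]}' 20
python3 -m crank '{"hand":[78,85,85,60,35],"translation":[[0,0,0],[0,0,0],[0,0,0],[0,0,0],[0,0,0]],"dr":[[0,0,0],[0,0,0],[0,0,0],[0,0,0],[0,0,0]]}' 20
python3 -m crank '{"hand":[20,10,0,0,0],"translation":[[0,0,0],[-0.01,0,0],[-0.03,0,0],[-0.06,0,0],[-0.1,0,0]],"dr":[[0,0,0],[0,0,0],[0,0,0],[0,0,0],[0,0,0]]}' 20
python3 -m crank '{"hand":[0,0,0,0,0],"translation":[[0,0.03,-0.01],[0,0.07,-0.03],[0,0.11,-0.06],[0,0.15,-0.09],[0,0.19,-0.12]],"dr":[[0,0,0],[0,0,0],[0,0,0],[0,0,0],[0,0,0]]}'
python3 - <<'E'
from h import *
b,_=shot("side","side12");a,_=shot("top","top12");s=sensors.observe();print(s["position"])
r=lambda i,f:cv2.resize(i,None,fx=f,fy=f,interpolation=cv2.INTER_CUBIC)
A=r(a[143:197,310:364],400/54);B=r(b[130:170,230:290],400/60*1)
B=cv2.copyMakeBorder(B,0,400-B.shape[0],0,0,cv2.BORDER_CONSTANT)
cv2.imwrite("pics/p12.png",np.hstack([A[:400],B[:400]]))
E
```

```text
time_s: 16.9
position: [0.6113, -0.3497, 0.0099]
tool_rot: [[-0.0, -0.131, 0.991], [0.0, 0.991, 0.131], [-1.0, 0.0, -0.0]]
ft_force: [0.2, 0.6, -0.4]
grip_width: 0.0738
time_s: 17.4
position: [0.6113, -0.3497, 0.0045]
tool_rot: [[-0.0, -0.131, 0.991], [0.0, 0.991, 0.131], [-1.0, 0.0, -0.0]]
ft_force: [-0.8, 0.2, 0.9]
grip_width: 0.0621
time_s: 17.9
position: [0.6113, -0.3498, 0.0045]
tool_rot: [[0.0, -0.131, 0.991], [-0.0, 0.991, 0.131], [-1.0, -0.0, -0.0]]
ft_force: [-0.8, 0.2, 0.8]
grip_width: 0.0733
time_s: 18.4
position: [0.6107, -0.3493, 0.1048]
tool_rot: [[-0.002, -0.131, 0.991], [0.002, 0.991, 0.131], [-1.0, 0.002, -0.002]]
ft_force: [0.0, 0.1, -0.1]
grip_width: 0.0854
time_s: 18.9
position: [0.4661, -0.1758, 0.1053]
tool_rot: [[0.001, -0.131, 0.991], [-0.001, 0.991, 0.131], [-1.0, -0.001, 0.001]]
ft_force: [0.4, -0.1, -0.1]
grip_width: 0.0853
[ 0.4624 -0.1721  0.1045]
```

View pics/p12.png

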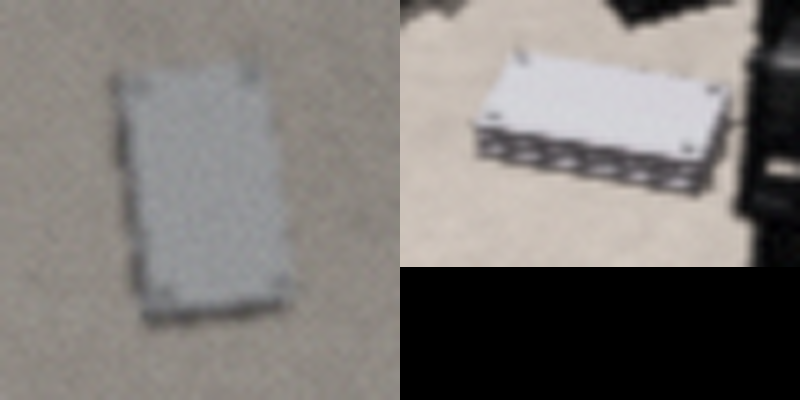

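The plate lies flat on the pile and its edges look flush in both views: the side faces form one wall, and the left and right ends line up vertically. I'll check the offset along the length numerically.

```bash
python3 - <<'E'
from h import *
c=lambda a,s,o:(np.array(a)+.5)/s-.5+np.array(o)
def rep(t,n,h,z):
    W=onz(n,h,z); u=W[0]+W[1]-W[2]-W[3]; print(t,n,W.mean(0)*1000,np.degrees(np.arctan2(u[1],u[0])))
rep("pile","side",c([(116,115),(140,65),(289,144),(312,92)],6,(225,130)),.012)
rep("now","side",c([(93,116),(121,57),(288,148),(313,90)],400/60,(230,130)),.018)
rep("pile","top",c([(620,88),(710,82),(640,262),(731,247)],6,(225,140)),.012)
rep("now","top",c([(138,85),(250,75),(166,292),(283,285)],400/54,(310,143)),.018)
# mask-based
for n,roi in(("top",(322,352,146,192)),("side",(238,283,134,162))):
    for f,z in(("0",.012),("12",.018)):
        im=cv2.GaussianBlur(cv2.imread(f"pics/{n}{f}.png"),(3,3),0).astype(int); x=roi; 
        s=im[...,0]-0.9*im[...,2]; bg=np.median(s[x[2]:x[3],x[0]-8:x[0]]); 
        cu,cv_=(337,168) if n=="top" else (260,147); fg=np.median(s[cv_-4:cv_+4,cu-4:cu+4]); V=im.sum(2)/3; vf=np.median(V[cv_-4:cv_+4,cu-4:cu+4])
        m=np.zeros(s.shape,np.uint8); m[x[2]:x[3],x[0]:x[1]]=((s>(bg+fg)/2)&(V>.8*vf))[x[2]:x[3],x[0]:x[1]]
        m=cv2.morphologyEx(m,cv2.MORPH_OPEN,np.ones((2,2)));print(n,f,quad(n,m,z),m.sum())
E
```

```text
pile side [ 611.3487 -348.6136   12.    ] 7.742790165309508
now side [ 612.2751 -349.3614   18.    ] 7.084584121500855
pile top [ 610.6835 -351.6157   12.    ] 7.009003273690878
now top [ 611.0369 -352.362    18.    ] 8.411043084934523
top 0 (array([ 607.5062, -354.4934]), (105.17168426513672, 66.53321838378906), 6.001249313354492, array([ 606.9588, -354.0361]), 6284.207650102997) 623
top 12 (array([ 608.3481, -354.1796]), (103.9828872680664, 66.97688293457031), 7.489535331726074, array([ 608.6568, -354.6929]), 6150.493445975113) 617
side 0 (array([ 607.1013, -345.2876]), (103.8039779663086, 67.92082977294922), 6.905854225158691, array([ 606.9846, -345.258 ]), 6078.861796781922) 375
side 12 (array([ 607.7357, -345.7928]), (104.5377426147461, 67.77323913574219), 8.437478065490723, array([ 608.0243, -345.7131]), 6156.438556635666) 380
```

```bash
python3 - <<'E'
from rig import env,sensors
s=sensors.observe();print(s["time_s"],s["ft_force"],s["qvel"]);print(env.close_job())
E
```

```text
19.0 [ 0.46807652 -0.264041    0.15557136] [ -1.58687341   3.73659975 -11.92679534  -0.31859457   0.36061223
  -0.79103866]
the job is handed in; nothing more can be done
None
```

I set the top dish on the empty shelf pad first, then laid the spacer plate on the pile. I handed the job in at 19 s with the gripper open and touching nothing.

- **Dish:** It was carried level and lowered until contact (9.6 N), then released. My estimates put it about 1–3 mm off the pad centre. They disagree by that much because the two cameras differ by 2–3 mm and my pad masks in the last pictures were poor. I judged that close enough and did not nudge it.
- **Spacer plate:** It touched down at the expected height (7.6 N). I released it, then squeezed the plates lightly from the sides to line up the long edges. It looks flat and flush in both views. Comparing its position with the pile's before and after gives offsets of about 1 mm (1.7 mm in one mask check). Yaw agrees to about 1.5°, which is roughly the measuring noise.
- **Not checked:** The jaw width was not read during the squeeze, so I can't confirm it pressed fully. The arm was also still settling slightly when I handed in.

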